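# Put the washed tin back in its hole

### The arm

A 7-joint arm with a two-finger parallel gripper is mounted at the origin on the work surface. World frame = base frame: x ahead of the robot, y to its left, z up, the work surface at z = 0. Lengths are in m, angles in rad, forces in N, time in s.
With the tool pointing down it reaches from about 0.4 to 0.85 m from the base axis. Payload 10.4 kg.
Tool frame: the origin (TCP) lies at the very end of the fingers, on their centre line; the grasp point (between the pads) lies r.grip_depth behind it (r.grip_depth is the distance from the TCP to the grasp point, in m); y points along the fingers, z is the direction in which the jaws open and shut, and the axes are right-handed (so a half turn about y gives the same grasp; the last joint's range is limited). The gripper opens to 87 mm and grips with 3 to 60 N. Pads are 19 mm wide; open, the fingers measure 117 mm over their backs; the gripper's body (75 mm by 190 mm) begins 51 mm behind the grasp point.
Start: joints at [-1.193, 0.332, -0.065, 1.46, 0.022, 1.35, -0.088], TCP at [0.244, 0.575, 0.223] pointing down, gripper open.
Joint ranges: [-2.6, 2.6], [-0.5, 2.12], [-1.47, 1.34], [0.16, 2.42], [-1.27, 4.41], [0.06, 2.06], [-2.6, 2.6]. Speed limits (rad/s): [2.22, 2.22, 2.79, 2.79, 3.14, 3.14, 3.14].

### API

Orientations are given as a unit quaternion [x, y, z, w].
In Python, from bench import r gives the robot as it stands.
- The arm moves only by the shell command python3 -m jog 'ROWS' [OPENING] [FORCE]. ROWS is JSON, a list of rows, each a list of 6 numbers: the shift along the tool's x, y, z in m, then the turn, a rotation vector about the tool's x, y, z in degrees. A call has 1 to 12 rows; each row shifts and turns the pose as measured when the row begins, along the tool's axes as they then stand; what a row does not reach is not made up. A row lasts 1/12 s, in which the tool goes at most 41.7 mm and 7.16 degrees, less where a joint would pass 70% of its speed; a pose out of reach is approached as far as the arm can. A call with a gripper value outside its range is refused whole. OPENING is the opening, from -1 (shut) to 1 (fully open), so that 0 is half open, set as the call begins (- or left out, the last holds). The fingers move at their own pace and stop on an object; FORCE is the grip in N (left out, the last holds). Time passes only in rows, so rows that do not move let the fingers close. It gives the time, the measured TCP pose, the force and the opening at its end, in the units of the state.
- r.read_state(): the state, without advancing time (a new reading comes with each control period).
- r.camera(name): name is "scene" or "top" or "wrist"; returns a dict with "image" (420x560x3 uint8, red, green, blue), "range_z" (420x560 float32, m along the optical axis (not along the pixel's ray), 0 where there is no reading), "K" (3x3 intrinsics, pixels), "k1" (the pictures are not rectified: a ray, as slopes to the right and down, at radius r is drawn at 1 + k1 r^2 times it, then the intrinsics apply), "R" (3x3) and "t" (3): a world point X has camera coordinates R X + t. Camera axes: x right, y down, z forward; pixel columns grow to the right and rows downward; lengths in m; the calibration is good to about 2 mm. A picture is of the moment at which its call begins.
- r.close_job(): hands the job in, once; it reports no verdict.
The state is a dict: "time": time; "joint_positions": joint angles; "joint_vel": joint speeds; "joint_torque": joint torques, N m; "ee_pos": TCP position; "eef_rot": TCP orientation; "ft_force": force on the tool from outside, world axes, zero at the start; "torque": the same for the moment, N m; "width": finger opening in m.
Only numpy, scipy, OpenCV 4.12 (cv2) and the standard library are available. Lean on these libraries where they do the work, as an engineer would, in place of code of your own. Each camera call takes 0.05 s, during which the arm holds its last target. There are 200 camera calls.

### The job

Take the steel tin that stands inside the cork ring and put it away in the wooden tin rack, in the one hole of the graded row that fits its diameter. Feel for the mouth of the hole with the tin's foot without leaning hard on the rack, keep hold of the tin until it has gone into the hole, and leave it standing upright on the bottom of the hole, let go. Leave the other two tins and everything else on the counter where they stand.

Things in the scene. Friction and masses are not known exactly. Their poses are not given: they have to be found in the camera images.
- tin_38: steel tin, a plain closed upright cylinder 38 mm in diameter and 90 mm high with flat ends (foot edge broken by 1 mm), 60 to 220 g; the narrowest of the trio. Origin: centre of its underside, z up along its axis. Starts upright on the counter; any one of the three tins may be the one inside the cork ring
- tin_44: steel tin, a plain closed upright cylinder 44 mm in diameter and 90 mm high with flat ends (foot edge broken by 1 mm), 60 to 220 g; the middle one of the trio. Origin: centre of its underside, z up along its axis. Starts upright on the counter; any one of the three tins may be the one inside the cork ring
- tin_50: steel tin, a plain closed upright cylinder 50 mm in diameter and 90 mm high with flat ends (foot edge broken by 1 mm), 60 to 220 g; the widest of the trio. Origin: centre of its underside, z up along its axis. Starts upright on the counter; any one of the three tins may be the one inside the cork ring
- cork_ring: flat cork ring lying fixed on the counter, outer diameter 104 mm, opening 74 mm, 8 mm high. Origin: its centre at counter level. The tin to put away stands on the counter at the middle of the opening
- rack: the tin rack: fixed low wooden tray, 92 mm (x) by 334 mm (y), sides 26 mm and ends 34 mm high; a fixed wooden board with a row of five graded round blind holes lies in it. Origin: centre of the tray's underside on the counter, z up, y along the row. The board is 80 mm wide, 286 mm long; its flat top is 51 mm and its hole floors 16 mm above the counter
- rack_row (a point): point on the tray's middle, level with the board's top; axes as the rack. With the board at mid tray the holes lie at x = 0, y = -114, -69, -18, +39, +102 mm, diameters 34, 40, 46, 52, 58 mm in that order, 35 mm deep, 1 mm chamfer. Each tin's own hole is 2 mm wider than the tin: 38 mm tin in 40, 44 in 46, 50 in 52
- rack_end (a point): top centre of the tray's +y end wall, 34 mm above the counter, at x = 0, y = +163 mm of the rack. The board is shorter than the tray and sits wedged fast up to 14 mm either way along y from mid tray, different each time; this shift is not reported. It can be seen (end gaps, holes) or felt by sliding the tin's foot along the board until it drops into the mouth
- teapot: white ceramic teapot, body 136 mm across, 135 mm high, spout and handle reach 110 mm from the axis; bystander. Origin: centre of its underside
- egg_cup_a: turned wooden egg cup, 50 mm across, 62 mm high, loose; bystander. Origin: centre of its underside
- egg_cup_b: second, identical wooden egg cup; bystander
- coffee_press: empty glass coffee press, 104 mm across the foot, 226 mm high, handle reaches 92 mm from the axis; bystander. Origin: centre of its underside
- salt_jar: white lidded salt jar, 64 mm across, 85 mm high; bystander. Origin: centre of its underside
There are look-alikes about, which are no part of the job. What is shaped like the tin_50 but pink or turquoise is not meant. Leave any orange look-alike of the tin_44 alone.

How it is judged:
By the outcome, as a careful person would: the job done as asked, in the order asked, and still so for the second after the job is handed in, with the robot touching nothing.
It also fails if it takes over 58 s, if anything falls off the work surface, if the arm or the gripper's body presses on something with over 40 N, if the wrist force passes 120 N, or if a joint passes its speed limit or range.

## Working session

There is one attempt and no reset: what is moved stays moved. The work goes in short steps, Python scripts to look and compute and a shell command to move; the robot and the scene stay as the last step left them, time stands still between calls to the robot, and variables do not carry over. Pictures are saved under pics/ and viewed, about 8 in all and at most 12, crops included, and the job is handed in when it is done.

```bash
ls; mkdir -p pics
python3 - <<'E'
from bench import r
import cv2,numpy as np,pickle
s=r.read_state();print({k:np.round(v,3).tolist() for k,v in s.items()},r.grip_depth)
d={}
for n in("top","scene"):
    c=r.camera(n);d[n]=c;cv2.imwrite(f"pics/{n}0.png",c["image"][:,:,::-1]);print(n,c["K"].round(1).tolist(),c["k1"],c["R"].round(3).tolist(),c["t"])
pickle.dump(d,open("d0.pkl","wb"))
E
```

```text
pics
{'time': 0.0, 'joint_positions': [-1.193, 0.333, -0.065, 1.461, 0.022, 1.35, -0.088], 'joint_vel': [0.0, -0.0, -0.002, 0.001, -0.001, -0.001, 0.002], 'joint_torque': [-0.001, -62.324, 0.024, -38.991, -0.061, 0.04, 0.0], 'ee_pos': [0.244, 0.575, 0.222], 'eef_rot': [0.693, -0.141, 0.141, -0.692], 'ft_force': [-0.712, 0.721, -0.198], 'torque': [0.037, -0.001, -0.016], 'width': 0.087} 0.0187
top [[401.1, 0.0, 280.7], [0.0, 401.1, 199.2], [0.0, 0.0, 1.0]] -7.726920132909235e-05 [[0.029, -1.0, 0.006], [-0.995, -0.029, -0.096], [0.097, -0.004, -0.995]] [-0.00881678  0.5816805   1.24814659]
scene [[521.5, 0.0, 276.9], [0.0, 521.5, 213.5], [0.0, 0.0, 1.0]] -0.16364426918768524 [[-0.327, 0.945, -0.009], [0.631, 0.211, -0.746], [-0.704, -0.25, -0.665]] [ 0.19245546 -0.30389086  1.79991108]
```

View pics/top0.png

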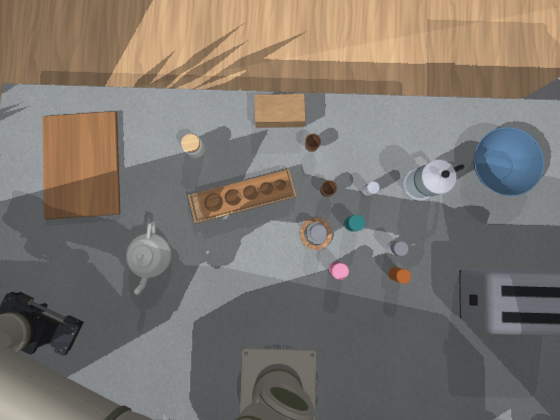

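View pics/scene0.png

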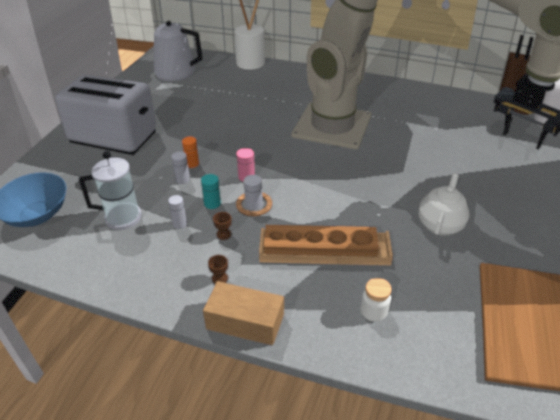

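Top view: the ring tin is at (317,233). Things it could be taken for: the steel tins at (372,188) and (400,248), and the look-alikes in turquoise (356,222), pink (340,271) and orange (403,275). I choose the one in the cork ring and check it in a close crop. The rack holes run from (213,202) to (281,185), with the big hole at the left.

```bash
cat > h.py <<'E'
import numpy as np,cv2
def ray(c,uv):
    uv=np.atleast_2d(np.asarray(uv,float)).reshape(-1,1,2)
    # iterative inverse of the one-term radial model
    n=cv2.undistortPoints(uv,c["K"],np.array([c["k1"],0,0,0,0.]))[:,0]
    d=np.c_[n,np.ones(len(n))]@c["R"]; return -c["R"].T@c["t"],d
def onz(c,uv,z):
    o,d=ray(c,uv); return o+d*((z-o[2])/d[:,2])[:,None]
def proj(c,X):
    p=np.atleast_2d(X)@c["R"].T+c["t"]; n=p[:,:2]/p[:,2:]
    n=n*(1+c["k1"]*(n**2).sum(1))[:,None]
    return n@c["K"][:2,:2].T+c["K"][:2,2]
E
python3 - <<'E'
import pickle,numpy as np,cv2
from h import *
d=pickle.load(open("d0.pkl","rb"));c=d["top"]
for n,p,z in[("ringtin",(317,233),.09),("t2",(372,188),.09),("t3",(400,248),.09),("turq",(356,222),.09),("pink",(340,271),.09),("orange",(403,275),.09),("holes",(213,202),.051),("",(234,196),.051),("",(251,192),.051),("",(266,188),.051),("",(281,185),.051),("eggA",(312,143),.06),("eggB",(328,188),.06)]:
    print(n,onz(c,p,z)[0].round(4))
im=c["image"][:,:,::-1]
a=cv2.resize(im[160:290,180:420],None,fx=3.3,fy=3.3,interpolation=cv2.INTER_CUBIC)
cv2.imwrite("pics/c1.png",a)
E
```

```text
ringtin [ 0.4771 -0.1037  0.09  ]
t2 [ 0.6182 -0.2682  0.09  ]
t3 [ 0.4394 -0.3534  0.09  ]
turq [ 0.5135 -0.2206  0.09  ]
pink [ 0.3663 -0.1745  0.09  ]
orange [ 0.3598 -0.3624  0.09  ]
holes [0.5647 0.2189 0.051 ]
 [0.5854 0.1542 0.051 ]
 [0.5995 0.1016 0.051 ]
 [0.6135 0.0551 0.051 ]
 [0.6244 0.0084 0.051 ]
eggA [ 0.7592 -0.0852  0.06  ]
eggB [ 0.6181 -0.1381  0.06  ]
```

View pics/c1.png

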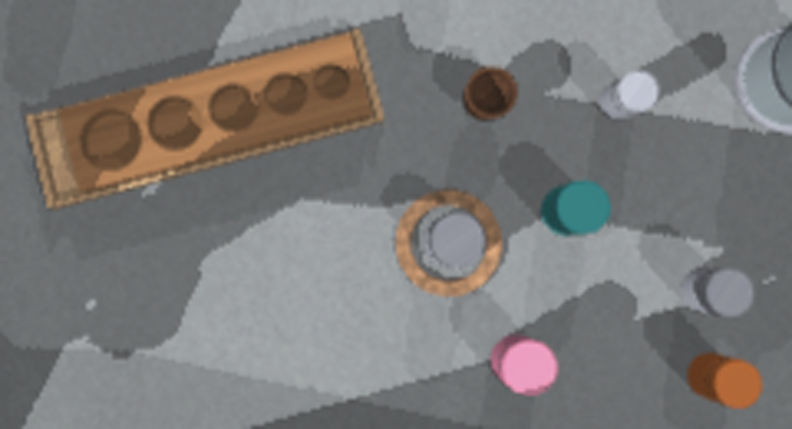

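The crop shows the tin in the ring at crop (458,240), bare steel, about 56 px wide. The other steel tins are about 50 px and 42 px wide, so it is the 50 mm tin and belongs in the 52 mm hole, the second largest, at crop (175,122). Next I work out the moves.

```bash
cat >> h.py <<'E'
from scipy.spatial.transform import Rotation as Ro
def plan(target,yaw_deg=0):
    """print tool-axes shift to world target, and tilt error"""
    from bench import r
    s=r.read_state();R=Ro.from_quat(s["eef_rot"]).as_matrix()
    print("t",round(s["time"],2),"tcp",s["ee_pos"].round(4),"w",round(s["width"],4),"F",s["ft_force"].round(1))
    print("axes xyz\n",R.T.round(3))
    print("shift mm",(R.T@(np.array(target)-s["ee_pos"])*1000).round(1))
    tilt=np.cross(R[:,1],[0,0,-1]); print("untilt rotvec deg tool",np.degrees(R.T@tilt).round(2))
    print("q",np.round(s["joint_positions"],2))
E
python3 -c "
from h import *
plan([.40,-.104,.222])"
```

```text
t 0.1 tcp [0.2437 0.5752 0.2219] w 0.0874 F [ 0.6  0.5 -0.2]
axes xyz
 [[ 0.921 -0.39   0.   ]
 [-0.    -0.001 -1.   ]
 [ 0.39   0.921 -0.001]]
shift mm [ 408.8    0.6 -564.4]
untilt rotvec deg tool [ 0.07 -0.    0.  ]
q [-1.19  0.33 -0.06  1.46  0.02  1.35 -0.09]
```

```bash
python3 -m jog '[[0.0267,0,-0.0297,0,0,0],[0.0267,0,-0.0297,0,0,0],[0.0267,0,-0.0297,0,0,0],[0.0267,0,-0.0297,0,0,0],[0.0267,0,-0.0297,0,0,0],[0.0267,0,-0.0297,0,0,0],[0.0267,0,-0.0297,0,0,0],[0.0267,0,-0.0297,0,0,0],[0.0267,0,-0.0297,0,0,0],[0.0267,0,-0.0297,0,0,0],[0.0267,0,-0.0297,0,0,0],[0.0267,0,-0.0297,0,0,0]]' 1 && python3 -c "
from h import *
plan([.477,-.104,.222])"
```

```text
time: 1.1
ee_pos: [0.3986, 0.1095, 0.2155]
eef_rot: [0.696, -0.139, 0.133, -0.692]
ft_force: [1.0, 1.6, 0.1]
width: 0.0869
t 1.1 tcp [0.3986 0.1095 0.2155] w 0.0869 F [1.  1.6 0.1]
axes xyz
 [[ 0.926 -0.377 -0.007]
 [-0.009 -0.004 -1.   ]
 [ 0.377  0.926 -0.007]]
shift mm [ 153.    -6.3 -168.3]
untilt rotvec deg tool [ 0.4  -0.   -0.39]
q [-0.73 -0.16  0.32  1.99  0.05  1.31  0.76]
```

```bash
python3 -m jog '[[0.027,-0.001,-0.0297,0,0,0],[0.027,-0.001,-0.0297,0,0,0],[0.027,-0.001,-0.0297,0,0,0],[0.027,-0.001,-0.0297,0,0,0],[0.027,-0.001,-0.0297,0,0,0],[0.018,-0.001,-0.02,0.4,0,-0.4],[0,0,0,0,0,0]]'
python3 - <<'E'
from h import *
from bench import r
plan([.477,-.104,.222])
import pickle
c=r.camera("wrist");pickle.dump(c,open("w1.pkl","wb"));cv2.imwrite("pics/w1.png",c["image"][:,:,::-1])
print(c["K"].round(1).tolist(),c["k1"],(-c["R"].T@c["t"]).round(3),c["R"][2].round(3)); print(proj(c,[[.477,-.104,.09],[.585,.154,.051]]))
E
```

```text
time: 1.68
ee_pos: [0.4765, -0.1223, 0.2219]
eef_rot: [0.694, -0.138, 0.14, -0.693]
ft_force: [-0.4, -0.7, -0.3]
width: 0.0873
t 1.68 tcp [ 0.4765 -0.1223  0.2219] w 0.0873 F [-0.4 -0.7 -0.3]
axes xyz
 [[ 0.923 -0.385  0.003]
 [ 0.003 -0.002 -1.   ]
 [ 0.385  0.923 -0.   ]]
shift mm [-6.5 -0.1 17.1]
untilt rotvec deg tool [0.02 0.   0.18]
q [-0.5   0.01  0.67  1.84 -0.01  1.29  1.35]
[[298.2, 0.0, 272.7], [0.0, 298.2, 213.2], [0.0, 0.0, 1.0]] -0.019319197937569508 [ 0.4   -0.091  0.384] [ 0.273 -0.114 -0.955]
[[290.0363112  198.75439501]
 [529.30928862 190.80018043]]
```

View pics/w1.png

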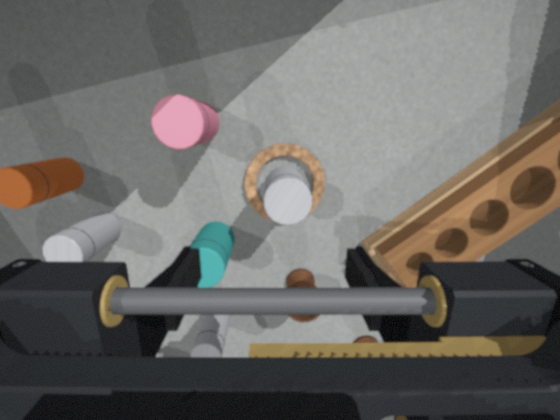

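Run:
```python
from h import *
import pickle
c=pickle.load(open("w1.pkl","rb"));im=c["image"];g=im.max(2).astype(int)
z=c["range_z"]
print(g[198,255:322:2].tolist());print(g[165:232:2,288].tolist())
# top disc from range: world z of each pixel ~0.09
v,u=np.mgrid[150:240,240:335];o,d=ray(c,np.c_[u.ravel(),v.ravel()].astype(float))
P=o+d*z[v,u].reshape(-1,1)
m=(abs(P[:,2]-.09)<.006)
uv=np.c_[u.ravel(),v.ravel()][m].astype(np.float32);(x,y),rad=cv2.minEnclosingCircle(uv)
print("n",m.sum(),"circ",x,y,rad,onz(c,[x,y],.09),"mean",P[m].mean(0),"diam area",2*np.sqrt(m.sum()/np.pi)*z[198,288]/298.2, np.ptp(P[m],0))
# hole: dark under rim; print world-z map
v,u=np.mgrid[100:290,370:560];o,d=ray(c,np.c_[u.ravel(),v.ravel()].astype(float));P=o+d*z[v,u].reshape(-1,1)
Z=P[:,2].reshape(v.shape)
hm=((Z<.044)&(Z>.008)).astype(np.uint8)
n,l,st,ce=cv2.connectedComponentsWithStats(hm)
for i in range(1,n):
    if st[i,4]>100: print(st[i],ce[i]+[370,100])
```

```text
[142, 139, 114, 95, 137, 189, 199, 202, 201, 200, 200, 202, 203, 202, 203, 204, 205, 204, 204, 203, 203, 203, 203, 203, 201, 202, 201, 202, 187, 172, 180, 180, 173, 157]
[160, 166, 167, 166, 159, 163, 179, 201, 203, 203, 202, 202, 203, 202, 204, 205, 205, 205, 204, 204, 203, 202, 203, 203, 204, 202, 203, 202, 201, 193, 163, 159, 161, 161]
n 1808 circ 287.0729064941406 201.0 24.25923728942871 [[ 0.47803096 -0.10765875  0.09      ]] mean [ 0.47812839 -0.10763179  0.0900435 ] diam area 0.048549013173101535 [0.04961113 0.04890394 0.00835416]
[   0    2  190  185 4673] [463.98245239 183.82174192]
[ 140   66   40   43 1273] [529.34956795 187.10919089]
[100 100  33  35 910] [486.13296703 216.83626374]
[ 64 129  31  27 624] [449.23397436 241.74358974]
[ 36 152  24  23 302] [415.98344371 261.81456954]
```

```bash
python3 -m jog '[[-0.0043,0,0.0142,0,0,0.1],[0,0.02,0,0,0,0],[0,0.02,0,0,0,0],[0,0.02,0,0,0,0],[0,0,0,0,0,0]]' 1 && python3 -c "
from h import *
plan([.478,-.1075,.055])"
```

```text
time: 2.15
ee_pos: [0.4769, -0.1008, 0.1593]
eef_rot: [-0.693, 0.138, -0.137, 0.694]
ft_force: [-1.3, 0.6, -0.1]
width: 0.0872
t 2.15 tcp [ 0.4769 -0.1008  0.1593] w 0.0872 F [-1.3  0.6 -0.1]
axes xyz
 [[ 0.924 -0.382 -0.001]
 [-0.001  0.002 -1.   ]
 [ 0.382  0.924  0.002]]
shift mm [  3.7 104.3  -5.9]
untilt rotvec deg tool [-0.09  0.   -0.08]
q [-0.51  0.07  0.66  1.93 -0.05  1.16  1.34]
```

```bash
python3 -m jog '[[0.0035,0.01,-0.006,0,0,0],[0,0.02,0,0,0,0],[0,0.02,0,0,0,0],[0,0.02,0,0,0,0],[0,0.02,0,0,0,0],[0,0.008,0,0,0,0],[0,0.004,0,0,0,0],[0,0,0,0,0,0]]' 1
python3 - <<'E'
from h import *
plan([.478,-.1075,.055])
from bench import r
c=r.camera("wrist");cv2.imwrite("pics/w2.png",c["image"][:,:,::-1])
z=c["range_z"];v,u=np.mgrid[100:420,100:460];o,d=ray(c,np.c_[u.ravel(),v.ravel()].astype(float));P=o+d*z[v,u].reshape(-1,1)
m=(abs(P[:,2]-.09)<.005)&(np.hypot(P[:,0]-.478,P[:,1]+.1075)<.035)
print(m.sum(),P[m].min(0),P[m].max(0),(P[m].min(0)+P[m].max(0))/2)
E
```

```text
time: 2.82
ee_pos: [0.4795, -0.0997, 0.0584]
eef_rot: [-0.692, 0.135, -0.134, 0.696]
ft_force: [-0.8, -0.5, 0.4]
width: 0.0871
t 2.82 tcp [ 0.4795 -0.0997  0.0584] w 0.0871 F [-0.8 -0.5  0.4]
axes xyz
 [[ 0.928 -0.373 -0.002]
 [ 0.     0.006 -1.   ]
 [ 0.373  0.928  0.006]]
shift mm [ 1.5  3.4 -7.8]
untilt rotvec deg tool [-0.34  0.   -0.12]
q [-0.46  0.23  0.64  2.02 -0.18  0.94  1.46]
4245 [ 0.45375995 -0.1325118   0.08501298] [ 0.50392195 -0.08317843  0.09226731] [ 0.47884095 -0.10784511  0.08864014]
```

```bash
python3 -m jog '[[0.0024,0.001,-0.008,-0.3,0,-0.1],[0,0,0,0,0,0],[0,0,0,0,0,0]]' 1 && python3 -c "
from h import *
plan([.4788,-.1078,.057])"
```

```text
time: 3.12
ee_pos: [0.4809, -0.1087, 0.0607]
eef_rot: [-0.694, 0.133, -0.136, 0.695]
ft_force: [0.2, -0.2, -1.5]
width: 0.0871
t 3.12 tcp [ 0.4809 -0.1087  0.0607] w 0.0871 F [ 0.2 -0.2 -1.5]
axes xyz
 [[ 0.928 -0.373  0.004]
 [ 0.005  0.001 -1.   ]
 [ 0.373  0.928  0.002]]
shift mm [-2.3  3.7  0. ]
untilt rotvec deg tool [-0.14 -0.    0.22]
q [-0.46  0.23  0.65  2.02 -0.17  0.94  1.47]
```

```bash
python3 -m jog '[[-0.0023,0.004,0,0,0,0.2],[0,0.001,0,0,0,0]]' 1 && python3 -m jog '[[0,0,0,0,0,0],[0,0,0,0,0,0],[0,0,0,0,0,0],[0,0,0,0,0,0],[0,0,0,0,0,0],[0,0,0,0,0,0],[0,0,0,0,0,0],[0,0,0,0,0,0],[0,0,0,0,0,0],[0,0,0,0,0,0]]' -1 25 && python3 -c "
from h import *
plan([.4788,-.1078,.057])"
```

```text
time: 3.28
ee_pos: [0.4795, -0.1081, 0.0566]
eef_rot: [-0.693, 0.133, -0.135, 0.695]
ft_force: [0.2, -0.3, -0.2]
width: 0.0869
time: 4.12
ee_pos: [0.4795, -0.1079, 0.0566]
eef_rot: [-0.693, 0.133, -0.135, 0.695]
ft_force: [-0.0, 0.4, -0.8]
width: 0.0485
t 4.12 tcp [ 0.4795 -0.1079  0.0566] w 0.0485 F [-0.   0.4 -0.8]
axes xyz
 [[ 0.928 -0.373  0.002]
 [ 0.003  0.003 -1.   ]
 [ 0.373  0.928  0.004]]
shift mm [-0.7 -0.4 -0.2]
untilt rotvec deg tool [-0.21  0.    0.11]
q [-0.45  0.23  0.65  2.02 -0.18  0.94  1.48]
```

```bash
python3 -m jog '[[0,-0.012,0,0,0,0],[0,-0.03,0,0,0,0],[0,-0.03,0,0,0,0],[0,-0.03,0,0,0,0],[0.0075,0,0.035,0,0,0],[0.0075,0,0.035,0,0,0],[0.0075,0,0.035,0,0,0],[0.0075,0,0.035,0,0,0],[0.0075,0,0.035,0,0,0],[0.0075,0,0.035,0,0,0],[0.0075,0,0.035,0,0,0],[0.0075,0,0.02,0,0,0]]' - 25 && python3 -m jog '[[0,0,0,0,0,0],[0,0,0,0,0,0]]'
python3 - <<'E'
from h import *
from bench import r
import pickle
plan([.585,.154,.16])
c=r.camera("wrist");pickle.dump(c,open("w3.pkl","wb"));cv2.imwrite("pics/w3.png",c["image"][:,:,::-1])
E
```

```text
time: 5.12
ee_pos: [0.6359, 0.1193, 0.1621]
eef_rot: [-0.691, 0.139, -0.137, 0.695]
ft_force: [-0.4, 0.4, -2.4]
width: 0.0484
time: 5.28
ee_pos: [0.6371, 0.1254, 0.1596]
eef_rot: [-0.692, 0.138, -0.134, 0.696]
ft_force: [-0.1, -1.4, -2.3]
width: 0.0483
t 5.28 tcp [0.6371 0.1254 0.1596] w 0.0483 F [-0.1 -1.4 -2.3]
axes xyz
 [[ 0.926 -0.377 -0.006]
 [-0.004  0.006 -1.   ]
 [ 0.377  0.926  0.004]]
shift mm [-59.1   0.    6.8]
untilt rotvec deg tool [-0.22  0.   -0.34]
q [-0.65  0.46  0.53  1.5  -0.24  1.25  1.09]
```

View pics/w3.png

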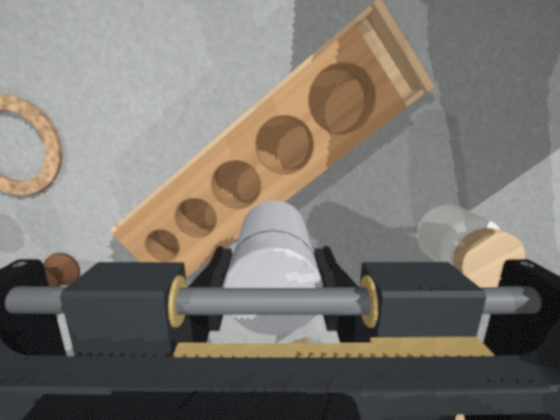

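Run:
```python
from h import *
import pickle
c=pickle.load(open("w3.pkl","rb"));z=c["range_z"]
v,u=np.mgrid[0:290,100:450];o,d=ray(c,np.c_[u.ravel(),v.ravel()].astype(float));P=o+d*z[v,u].reshape(-1,1);Z=P[:,2].reshape(v.shape)
tm=abs(P[:,2]-.051)<.006; print("board z",np.median(P[tm][:,2]),P[tm][:,2].std())
S=[]
for thr in(.049,.047,.044):
  n,l,st,ce=cv2.connectedComponentsWithStats(((Z<thr)&(Z>.008)).astype(np.uint8))
  for i in range(1,n):
    if 250<st[i,4]<5000 and st[i,3]<80:
        p=np.argwhere(l==i)[:,::-1]+[100,0]
        X=onz(c,p.astype(float),.051)[:,:2].astype(np.float32);(a,b),rr=cv2.minEnclosingCircle(X)
        A=2*np.sqrt(st[i,4]/np.pi)
        print(thr,(ce[i]+[100,0]).round(1),"minc",round(a,4),round(b,4),"D",round(2*rr*1000,1),"mean",X.mean(0).round(4))
# tray outline from height > 20mm
```

```text
board z 0.05104856858336615 0.0011031941995605175
0.049 [341.1  98.2] minc 0.5657 0.2182 D 59.0 mean [0.5649 0.2179]
0.049 [283.5 145.1] minc 0.5836 0.1576 D 52.8 mean [0.5829 0.1578]
0.049 [235.2 184.7] minc 0.5997 0.1032 D 46.0 mean [0.5992 0.1033]
0.049 [195.  217.7] minc 0.614 0.0542 D 40.1 mean [0.6138 0.0547]
0.049 [433.3 230.2] minc 0.7194 0.2695 D 56.7 mean [0.7131 0.2634]
0.049 [162.  245.2] minc 0.6269 0.0117 D 34.3 mean [0.6269 0.012 ]
0.047 [340.7  98.3] minc 0.5653 0.2176 D 57.6 mean [0.5649 0.2176]
0.047 [283.3 144.9] minc 0.5832 0.1576 D 51.4 mean [0.5827 0.1577]
0.047 [235.4 184.4] minc 0.5993 0.1035 D 45.2 mean [0.5991 0.1036]
0.047 [195.2 217.4] minc 0.6139 0.0547 D 39.2 mean [0.6136 0.055 ]
0.047 [433.  229.8] minc 0.7194 0.2695 D 56.7 mean [0.7125 0.2632]
0.047 [162.3 244.8] minc 0.6271 0.012 D 33.0 mean [0.6267 0.0124]
0.044 [340.1  98.6] minc 0.5652 0.217 D 56.9 mean [0.5649 0.217 ]
0.044 [283.3 144.7] minc 0.583 0.1575 D 50.8 mean [0.5825 0.1578]
0.044 [235.6 184. ] minc 0.5992 0.1039 D 44.8 mean [0.5987 0.104 ]
0.044 [195.6 216.8] minc 0.6135 0.0555 D 38.6 mean [0.6133 0.0556]
0.044 [432.5 229.1] minc 0.7194 0.2695 D 56.7 mean [0.7117 0.2629]
0.044 [162.9 244.1] minc 0.6265 0.0131 D 32.1 mean [0.6263 0.0133]
```

The image shows the 52 mm hole at (284,145). The diameters measured from range match all five holes, and that hole's centre is at (0.583, 0.158). Next I move over it.

```bash
python3 -m jog '[[-0.02,0.005,0.0033,-0.2,0,-0.3],[-0.02,0.01,0.0033,0,0,0],[-0.018,0.01,0.0033,0,0,0],[-0.003,0.005,0,0,0,0],[0,0.003,0,0,0,0],[0,0,0,0,0,0]]' && python3 -c "
from h import *
plan([.584,.1576,.115])"
```

```text
time: 5.83
ee_pos: [0.5804, 0.1506, 0.1253]
eef_rot: [0.694, -0.139, 0.139, -0.693]
ft_force: [0.4, 0.0, -1.4]
width: 0.0483
t 5.83 tcp [0.5804 0.1506 0.1253] w 0.0483 F [ 0.4  0.  -1.4]
axes xyz
 [[ 0.923 -0.385 -0.001]
 [-0.001 -0.001 -1.   ]
 [ 0.385  0.923 -0.002]]
shift mm [ 0.7 10.3  7.9]
untilt rotvec deg tool [ 0.11 -0.   -0.05]
q [-0.75  0.38  0.52  1.67 -0.2   1.15  1.  ]
```

```bash
python3 -m jog '[[0.0007,0.005,0.0075,0.1,0,0],[0,0.003,0,0,0,0],[0,0,0,0,0,0]]' && python3 -c "
from h import *
plan([.584,.1576,.1076])"
```

```text
time: 6.08
ee_pos: [0.5862, 0.155, 0.1179]
eef_rot: [-0.693, 0.14, -0.141, 0.693]
ft_force: [0.6, -1.0, -1.5]
width: 0.0488
t 6.08 tcp [0.5862 0.155  0.1179] w 0.0488 F [ 0.6 -1.  -1.5]
axes xyz
 [[ 0.921 -0.389  0.001]
 [ 0.002  0.    -1.   ]
 [ 0.389  0.921  0.001]]
shift mm [-3.1 10.3  1.6]
untilt rotvec deg tool [-0.05  0.    0.08]
q [-0.75  0.4   0.52  1.67 -0.21  1.13  1.  ]
```

```bash
python3 -m jog '[[-0.003,0,0.0016,0,0,0],[0,0,0,0,0,0],[0,0,0,0,0,0]]'
python3 - <<'E'
from h import *
from bench import r
import pickle
plan([.584,.1576,.1076])
c=r.camera("wrist");pickle.dump(c,open("w4.pkl","wb"))
cv2.imwrite("pics/w4.png",cv2.resize(c["image"][100:320,120:420,::-1],None,fx=2.5,fy=2.5,interpolation=cv2.INTER_CUBIC))
E
```

```text
time: 6.33
ee_pos: [0.5851, 0.1568, 0.118]
eef_rot: [0.693, -0.14, 0.142, -0.693]
ft_force: [0.9, 0.1, -2.3]
width: 0.0484
t 6.33 tcp [0.5851 0.1568 0.118 ] w 0.0484 F [ 0.9  0.1 -2.3]
axes xyz
 [[ 0.921 -0.39   0.002]
 [ 0.002 -0.001 -1.   ]
 [ 0.39   0.921  0.   ]]
shift mm [-1.3 10.4  0.3]
untilt rotvec deg tool [-0.02  0.    0.14]
q [-0.75  0.39  0.52  1.67 -0.21  1.13  0.99]
```

View pics/w4.png

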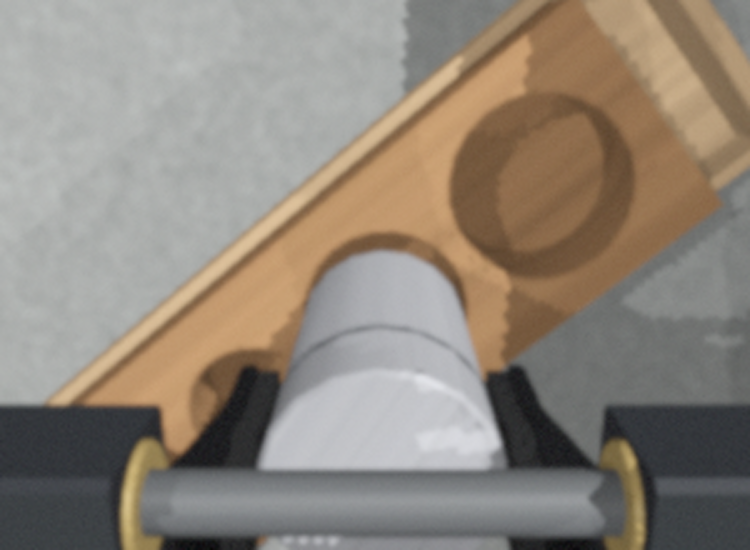

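The tin's foot hangs centred over its hole: the dark crescent around crop (388,240) is even on both sides. Next I descend gently to feel for the mouth.

```bash
python3 -m jog '[[-0.0013,0.003,0.0003,0,0,0.1],[0,0.003,0,0,0,0],[0,0,0,0,0,0]]' && python3 -c "
from h import *
plan([.584,.1576,.1076])"
```

```text
time: 6.63
ee_pos: [0.5841, 0.1578, 0.1118]
eef_rot: [-0.693, 0.14, -0.141, 0.693]
ft_force: [0.2, -0.2, -2.2]
width: 0.0484
t 6.63 tcp [0.5841 0.1578 0.1118] w 0.0484 F [ 0.2 -0.2 -2.2]
axes xyz
 [[ 0.921 -0.39   0.001]
 [ 0.001  0.001 -1.   ]
 [ 0.39   0.921  0.001]]
shift mm [ 0.   4.2 -0.2]
untilt rotvec deg tool [-0.05 -0.    0.05]
q [-0.75  0.4   0.52  1.68 -0.21  1.12  0.99]
```

```bash
python3 -m jog '[[0,0.003,0,0,0,0],[0,0,0,0,0,0]]' && python3 -m jog '[[0,0.003,0,0,0,0],[0,0,0,0,0,0]]' && python3 -c "
from h import *
plan([.584,.1576,.0726])"
```

```text
time: 6.8
ee_pos: [0.5839, 0.1578, 0.1083]
eef_rot: [-0.693, 0.141, -0.141, 0.693]
ft_force: [-0.8, -0.7, -3.3]
width: 0.0484
time: 6.97
ee_pos: [0.5839, 0.1578, 0.1048]
eef_rot: [-0.693, 0.141, -0.141, 0.693]
ft_force: [-0.5, 0.1, -2.3]
width: 0.0487
t 6.97 tcp [0.5839 0.1578 0.1048] w 0.0487 F [-0.5  0.1 -2.3]
axes xyz
 [[ 0.921 -0.39   0.001]
 [ 0.001  0.    -1.   ]
 [ 0.39   0.921  0.001]]
shift mm [ 0.2 32.2 -0.1]
untilt rotvec deg tool [-0.04 -0.    0.03]
q [-0.75  0.41  0.51  1.68 -0.22  1.11  1.  ]
```

No contact force at 2.8 mm below the board's top, so the foot is in the mouth. I carry on down in small steps.

```bash
python3 -m jog '[[0,0.003,0,0,0,0],[0,0.003,0,0,0,0],[0,0,0,0,0,0]]' && python3 -m jog '[[0,0.004,0,0,0,0],[0,0.003,0,0,0,0],[0,0,0,0,0,0]]' && python3 -c "
from h import *
plan([.584,.1576,.0726])"
```

```text
time: 7.22
ee_pos: [0.5839, 0.1577, 0.0982]
eef_rot: [-0.693, 0.141, -0.141, 0.693]
ft_force: [-0.3, -0.1, -2.6]
width: 0.0485
time: 7.47
ee_pos: [0.5839, 0.1578, 0.0904]
eef_rot: [-0.693, 0.141, -0.141, 0.693]
ft_force: [-1.4, -0.2, -1.7]
width: 0.0487
t 7.47 tcp [0.5839 0.1578 0.0904] w 0.0487 F [-1.4 -0.2 -1.7]
axes xyz
 [[ 0.921 -0.39   0.001]
 [ 0.001  0.    -1.   ]
 [ 0.39   0.921  0.001]]
shift mm [ 0.1 17.8 -0.1]
untilt rotvec deg tool [-0.04  0.    0.03]
q [-0.74  0.42  0.51  1.69 -0.23  1.08  1.  ]
```

```bash
python3 -m jog '[[0,0.004,0,0,0,0],[0,0.004,0,0,0,0],[0,0.003,0,0,0,0],[0,0,0,0,0,0]]' && python3 -m jog '[[0,0.002,0,0,0,0],[0,0.0,0,0,0,0]]' && python3 -c "
from h import *
plan([.584,.1576,.0726])"
```

```text
time: 7.8
ee_pos: [0.5838, 0.1577, 0.078]
eef_rot: [-0.693, 0.141, -0.141, 0.693]
ft_force: [-0.4, -0.6, -2.5]
width: 0.0485
time: 7.97
ee_pos: [0.5837, 0.1577, 0.0756]
eef_rot: [-0.693, 0.141, -0.141, 0.693]
ft_force: [-0.4, 0.2, -1.8]
width: 0.0482
t 7.97 tcp [0.5837 0.1577 0.0756] w 0.0482 F [-0.4  0.2 -1.8]
axes xyz
 [[ 0.921 -0.39   0.   ]
 [ 0.     0.    -1.   ]
 [ 0.39   0.921  0.   ]]
shift mm [ 0.3  3.  -0. ]
untilt rotvec deg tool [-0.01  0.    0.01]
q [-0.74  0.44  0.5   1.71 -0.24  1.06  1.01]
```

```bash
for i in 1 2; do :; done; python3 -m jog '[[0,0.0015,0,0,0,0],[0,0,0,0,0,0]]' && python3 -m jog '[[0,0.0012,0,0,0,0],[0,0,0,0,0,0],[0,0,0,0,0,0]]' && python3 -m jog '[[0,0.0006,0,0,0,0],[0,0,0,0,0,0]]'
```

```text
time: 8.13
ee_pos: [0.5838, 0.1577, 0.074]
eef_rot: [-0.693, 0.141, -0.141, 0.693]
ft_force: [-0.2, -0.3, -2.7]
width: 0.0485
time: 8.38
ee_pos: [0.584, 0.1578, 0.0729]
eef_rot: [-0.693, 0.141, -0.141, 0.693]
ft_force: [-0.0, 0.5, -1.5]
width: 0.0483
time: 8.55
ee_pos: [0.5843, 0.1578, 0.0727]
eef_rot: [-0.693, 0.14, -0.141, 0.693]
ft_force: [0.3, -0.7, -2.7]
width: 0.0485
```

```bash
python3 -m jog '[[0,0.001,0,0,0,0],[0,0,0,0,0,0]]' && python3 -m jog '[[0,0.001,0,0,0,0],[0,0,0,0,0,0]]'
```

```text
time: 8.72
ee_pos: [0.5848, 0.1579, 0.0728]
eef_rot: [-0.692, 0.14, -0.142, 0.694]
ft_force: [-1.1, -0.2, -2.1]
width: 0.048
time: 8.88
ee_pos: [0.5854, 0.1579, 0.0727]
eef_rot: [-0.692, 0.14, -0.142, 0.694]
ft_force: [0.0, -0.0, -0.8]
width: 0.049
```

The descent stops at z 0.0727, against 0.0726 predicted for the hole floor: the tin is on the bottom. I let go.

```bash
python3 -m jog '[[-0.0012,0,0,0,0,0],[0,0,0,0,0,0],[0,0,0,0,0,0],[0,0,0,0,0,0],[0,0,0,0,0,0],[0,0,0,0,0,0]]' 0.45
python3 - <<'E'
from h import *
plan([.584,.1576,.0726])
from bench import r
c=r.camera("wrist")
z=c["range_z"];v,u=np.mgrid[100:420,100:460];o,d=ray(c,np.c_[u.ravel(),v.ravel()].astype(float));P=o+d*z[v,u].reshape(-1,1)
m=(abs(P[:,2]-.106)<.006)&(np.hypot(P[:,0]-.584,P[:,1]-.158)<.035)
print(m.sum(),np.median(P[m],0),(P[m].min(0)+P[m].max(0))/2)
E
```

```text
time: 9.38
ee_pos: [0.5844, 0.1588, 0.0724]
eef_rot: [-0.692, 0.139, -0.142, 0.694]
ft_force: [0.3, -0.3, 0.1]
width: 0.0628
t 9.38 tcp [0.5844 0.1588 0.0724] w 0.0628 F [ 0.3 -0.3  0.1]
axes xyz
 [[ 0.921 -0.39   0.003]
 [ 0.004  0.002 -1.   ]
 [ 0.39   0.921  0.004]]
shift mm [ 0.1 -0.2 -1.2]
untilt rotvec deg tool [-0.2   0.    0.18]
q [-0.74  0.44  0.5   1.71 -0.24  1.04  1.01]
4684 [0.57526741 0.16018101 0.10596393] [0.58426504 0.15918576 0.10600968]
```

```bash
python3 -m jog '[[0,-0.002,0,-0.2,0,0.2],[0,-0.006,0,0,0,0],[0,-0.015,0,0,0,0],[0,-0.03,0,0,0,0],[0,-0.03,0,0,0,0],[0,-0.03,0,0,0,0],[0.02,-0.01,0,0,0,0],[0.02,0,0,0,0,0],[0.02,0,0,0,0,0],[0,0,0,0,0,0],[0,0,0,0,0,0]]' 0.8
python3 - <<'E'
from h import *
from bench import r
plan([.584,.1576,.19])
c=r.camera("wrist");w=c["image"][:,:,::-1]
z=c["range_z"];v,u=np.mgrid[0:420,0:560];o,d=ray(c,np.c_[u.ravel(),v.ravel()].astype(float));P=o+d*z[v,u].reshape(-1,1)
m=(abs(P[:,2]-.106)<.006)&(np.hypot(P[:,0]-.584,P[:,1]-.158)<.04)
A=np.c_[P[m][:,:2]-P[m][:,:2].mean(0),np.ones(m.sum())];k=np.linalg.lstsq(A,P[m][:,2],rcond=None)[0]
print(m.sum(),"centre",((P[m].min(0)+P[m].max(0))/2).round(4),"topz",k[2].round(4),"tilt deg",np.degrees(np.hypot(*k[:2])).round(2))
t=r.camera("top")["image"][90:300,170:450,::-1]
cv2.imwrite("pics/end.png",np.hstack([cv2.resize(w,(400,300)),cv2.resize(t,(400,300))]))
E
```

```text
time: 10.35
ee_pos: [0.6413, 0.1351, 0.2068]
eef_rot: [-0.693, 0.14, -0.14, 0.693]
ft_force: [-0.6, 0.3, -0.7]
width: 0.0782
t 10.35 tcp [0.6413 0.1351 0.2068] w 0.0782 F [-0.6  0.3 -0.7]
axes xyz
 [[ 0.921 -0.388  0.001]
 [ 0.001  0.    -1.   ]
 [ 0.388  0.921  0.001]]
shift mm [-61.6  16.8  -1.5]
untilt rotvec deg tool [-0.04 -0.    0.05]
q [-0.67  0.44  0.55  1.42 -0.23  1.34  1.05]
2617 centre [0.5846 0.1578 0.106 ] topz 0.1061 tilt deg 0.06
```

View pics/end.png

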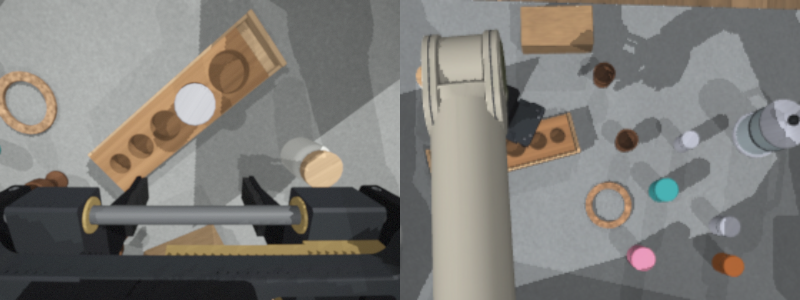

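The left half shows the tin upright in the second-largest hole at (195,104), with the gripper clear. The right half shows the cork ring empty at (609,204) and the other tins and look-alikes where they were.

```bash
python3 -c "
from bench import r
print(r.close_job())"
```

```text
the job is handed in; nothing more can be done
None
```

The steel tin from the cork ring was the 50 mm one. It now stands upright on the bottom of the 52 mm hole, let go, and the job is handed in at about 10.4 s on the robot's clock.

- **Going in:** The foot entered the mouth on the first descent, so no sliding search along the board was needed. Readings after each step stayed within about 3.5 N. The wrist force showed nothing at the hole floor either. I took it as reached because the descent stopped at a tool height of 72.7 mm, against 72.6 mm predicted.
- **Last check:** The tin's top is at 106.1 mm (16 + 90 mm expected), tilted 0.06°, with its centre about 1.3 mm from the first estimate of the hole centre. That is within the roughly 2 mm calibration.
- **Bystanders:** The gripper is clear of everything. In the last pictures the other two tins, the pink, turquoise and orange look-alikes, both egg cups, the coffee press and the salt jar look unmoved by eye. I did not measure them again, and the teapot was outside the last crops.

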